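# Separate two nested press sleeves and sort them by size

### The job

The two bearing-press sleeves were put away tightly nested, one inside the other: draw the tall brass one straight up out of the steel one, and sort them by size, the narrow brass sleeve into the smallest yellow holder and the wide steel sleeve into the largest. Set each down gently, standing upright and flat on the floor of its holder, and never tip either of them over on the way.

Things in the scene. Friction and masses are not known exactly. Their poses are not given: they have to be found in the camera images.
- brass_sleeve: Tall narrow brass cup, open at the top: a plain round cylinder 51 mm in outside diameter, 100 mm high, wall 4 mm, about 0.35 kg. It starts inside the steel sleeve (1.5 mm gap all round), standing on its floor, with the top 46 mm showing above the steel rim; it slides out on a straight upward pull. Origin at the centre of its underside, z up along its axis.
- steel_sleeve: Short wide bright steel cup, open at the top: a plain round cylinder 64 mm in outside diameter, 60 mm high, wall 5 mm, floor 6 mm thick, about 0.5 kg. It stands loose on the bench to the robot's right, with the brass sleeve in it. Origin at the centre of its underside, z up along its axis.
- small_holder: The smallest of three yellow round dish-shaped holders fixed to the bench to the robot's left: bore 67 mm, outside 79 mm, rim 18 mm high, flat black floor 6 mm above the bench. Empty; for the brass sleeve. Origin at the centre of its underside on the bench, z up. Which holder is where varies.
- large_holder: The largest of the three yellow holders: bore 84 mm, outside 96 mm, rim 18 mm high, flat black floor 6 mm above the bench. Empty; for the steel sleeve. Origin at the centre of its underside on the bench, z up. The third, middle-sized holder (bore 75 mm) is already taken by a blue sleeve 57 mm wide and 80 mm high, whose top stands 86 mm above the bench, and which plays no part; holders stand at least 110 mm apart centre to centre.
Mind the look-alikes: they are no part of the job. Leave any pink or purple look-alike of the steel_sleeve alone.

How it is judged (in metres and radians):
At the end, for the whole second after the job is handed in: The brass sleeve stands in the smallest yellow holder and the steel sleeve in the largest, each within 12 mm of the holder's centre, with its underside on the holder's floor (less than 5 mm above it), upright within about 6 degrees and at rest (horizontal distance between brass_sleeve and small_holder below 0.012 m and z of brass_sleeve in the frame of small_holder between 0 and 0.011 m and angle between each of brass_sleeve, steel_sleeve's own z axis and vertical below 0.1 rad and linear speed of each of brass_sleeve, steel_sleeve below 0.02 m/s and horizontal distance between steel_sleeve and large_holder below 0.012 m and z of steel_sleeve in the frame of large_holder between 0 and 0.011 m); the robot touches nothing.
It fails at once if a sleeve is tipped over (more than about 35 degrees from upright) (angle between any of brass_sleeve, steel_sleeve's own z axis and vertical above 0.6 rad).
It fails at once if a sleeve is dropped or slammed into its holder (faster than 0.75 m/s close above it, as after a fall of about 30 mm) ((horizontal distance between brass_sleeve and small_holder below 0.04 m and z of brass_sleeve in the frame of small_holder below 0.04 m and linear speed of brass_sleeve above 0.75 m/s) or (horizontal distance between steel_sleeve and large_holder below 0.04 m and z of steel_sleeve in the frame of large_holder below 0.04 m and linear speed of steel_sleeve above 0.75 m/s)).
It also fails if it takes over 70 s, if anything falls off the work surface, if the arm or the gripper's body presses on something with over 40 N, if the wrist force passes 120 N, or if a joint passes its speed limit or range.

### The arm

A 7-joint arm with a two-finger parallel gripper is mounted at the origin on the work surface. World frame = base frame: x ahead of the robot, y to its left, z up, the work surface at z = 0. Lengths are in mm, angles in rad, forces in N, time in s.
With the tool pointing down it reaches from about 400 to 875 mm from the base axis. Payload 6.5 kg.
Tool frame: the origin (TCP) lies midway between the tips of the shut fingers; the grasp point (between the pads) lies behind it (pinch_z is the z of the grasp point in the tool frame, in mm); z points along the fingers, y is the line along which they close (so a half turn about z gives the same grasp; the last joint's range is limited). The gripper opens to 88 mm and grips with 3 to 60 N. Pads are 18 mm wide; open, the fingers measure 123 mm over their backs; the gripper's body (75 mm by 187 mm) begins 45 mm behind the grasp point.
Start: joints at [-1.226, 0.536, -0.004, 1.538, 0.003, 1.067, -0.071], TCP at [259.567, 595.915, 238.716] pointing down, gripper open.
Joint ranges: [-2.7, 2.7], [-0.37, 2.16], [-1.27, 1.26], [0.24, 2.4], [-1.31, 4.45], [0.19, 1.91], [-2.76, 2.76]. Speed limits (rad/s): [2.39, 2.39, 3.14, 3.14, 3.14, 3.14, 3.14].

### API

Orientations are given as a unit quaternion [w, x, y, z].
In Python, from station import sense, read_camera, camera_info, sign_off, pinch_z gives the robot as it stands. The module is installed in compiled form; this text tells all that it offers.
- The arm moves only by the shell command python3 -m inch 'ROWS' [FORCE]. ROWS is JSON, a list of rows, each an object with "rot": the turn, a rotation vector about the world's x, y, z in rad, a list of three; "delta_pos": the shift along the world's x, y, z in units of 50 mm (1.0 is 50 mm), a list of three; "grip": the finger opening in mm, from 0 to 88.1. In form: [{"rot": [ax, ay, az], "delta_pos": [x, y, z], "grip": grip}, ...]. A call has 1 to 20 rows; each row shifts and turns the commanded pose from where the row before left it; what a row does not reach is not made up. A row lasts 1/8 s, in which the tool goes at most 62.5 mm and 10.7 degrees, less where a joint would pass 70% of its speed; a pose out of reach is approached as far as the arm can. A call is refused whole if a number of a shift passes 1 or a number of a turn 0.188, either way. A call with a gripper value outside its range is refused whole. The fingers move at their own pace and stop on an object; FORCE is the grip in N (left out, the last holds). Time passes only in rows, so rows that do not move let the fingers close. It gives the time, the measured TCP pose, the force, the opening and the grip force at its end, in the units of the state.
- sense(): the state, without advancing time (a new reading comes with each control period).
- read_camera(name): name is "scene" or "top" or "wrist"; returns the picture (420x560x3 uint8, red, green, blue); there is no depth.
- camera_info(name): a dict with "vertical_fov" (degrees; the focal length in pixels is half the picture's height over the tangent of half this angle, whatever the lens; pixels are square), "cx", "cy" (the principal point, pixels), "k1" (the pictures are not rectified: a ray, as slopes to the right and down, at radius r is drawn at 1 + k1 r^2 times it, then the intrinsics apply), "R" (3x3) and "t" (3): a world point X has camera coordinates R X + t. Camera axes: x right, y down, z forward; pixel columns grow to the right and rows downward; lengths in mm; the calibration is good to about 2 mm. A picture is of the moment at which its call begins: read the wrist's pose just before it. camera_info takes no time and is no camera call; for the wrist camera it gives the pose at the moment of the call.
- sign_off(): hands the job in; it is judged then, once.
The state is a dict: "time_s": time; "joint_pos": joint angles; "dq": joint speeds; "joint_torque": joint torques, N m; "position": TCP position; "tcp_rot": TCP orientation; "contact_force": force on the tool from outside, world axes, zero at the start; "torque": the same for the moment, N m; "width": opening from 0.0 (shut) to 1.0 (fully open); "finger_force": force on a finger pad.
Only numpy, scipy, OpenCV 4.12 (cv2) and the standard library are available. Lean on these libraries where they do the work, as an engineer would, in place of code of your own. Each camera call takes 0.05 s, during which the arm holds its last target. There are 200 camera calls.

## Working session

There is one attempt and no reset: what is moved stays moved. The work goes in short steps, Python scripts to look and compute and a shell command to move; the robot and the scene stay as the last step left them, time stands still between calls to the robot, and variables do not carry over. Pictures are saved under pics/ and viewed, at most 12 in all, crops included, and the job is handed in when it is done.

```bash
mkdir -p pics; cat > h.py <<'E'
import numpy as np, cv2
from station import sense, read_camera, camera_info, pinch_z
def K(i,h=420):
    f=h/2/np.tan(np.radians(i["vertical_fov"])/2); return f
def pix2w(i,u,v,z):
    f=K(i); d=np.array([(u-i["cx"])/f,(v-i["cy"])/f]); p=d.copy()
    for _ in range(20): p=d/(1+i["k1"]*(p@p))
    R=np.array(i["R"]);t=np.array(i["t"]); c=-R.T@t; r=R.T@np.array([p[0],p[1],1])
    return c+r*(z-c[2])/r[2]
def w2pix(i,X):
    f=K(i); c=np.array(i["R"])@np.array(X,float)+np.array(i["t"]); p=c[:2]/c[2]; p=p*(1+i["k1"]*(p@p))
    return p[0]*f+i["cx"],p[1]*f+i["cy"]
def save(name,img): cv2.imwrite("pics/"+name,cv2.cvtColor(img,cv2.COLOR_RGB2BGR))
E
python3 - <<'E'
from h import *
s=sense(); print(s, pinch_z if not callable(pinch_z) else pinch_z())
a=read_camera("top"); save("top0.png",cv2.resize(a,(800,600)))
b=read_camera("scene"); save("scene0.png",b)
for n in("top","scene","wrist"):
    i=camera_info(n);print(n,i)
E
```

```text
{'time_s': 0.0, 'joint_pos': array([-1.22620201,  0.53718973, -0.00444544,  1.53882754,  0.00259063,
        1.06733227, -0.07122917]), 'dq': array([ 4.12869700e-04,  4.77731462e-05,  1.57774947e-04, -1.87525361e-03,
        1.47235707e-03, -1.63741492e-03,  7.12434045e-04]), 'joint_torque': array([-1.86140501e-04, -5.70976853e+01,  9.90853831e-01, -2.51607728e+01,
       -5.62229496e-02,  1.77088310e-02,  1.57013524e-04]), 'position': array([259.33529142, 595.35988967, 237.84153305]), 'tcp_rot': array([-1.20988043e-04,  2.03934368e-01,  9.78984171e-01, -8.67165444e-04]), 'contact_force': array([ 0.06236721, -0.16627567,  0.06225839]), 'torque': array([ 0.04152997, -0.00999363,  0.0172975 ]), 'finger_force': 0.0, 'width': 1.0001192556545384} -18.700000000000003
top {'vertical_fov': 50.06629160454095, 'cx': 282.70429447394497, 'cy': 209.75311434938584, 'k1': -0.06983939494146511, 'R': array([[ 0.09952684, -0.99502207,  0.00504899],
       [-0.97405854, -0.09846386, -0.20375187],
       [ 0.20323475,  0.01536077, -0.97900954]]), 't': array([-57.06421403, 563.52226322, 876.6923776 ])}
scene {'vertical_fov': 57.284520489313735, 'cx': 278.5895334623365, 'cy': 205.9352309919585, 'k1': -0.10187434224676858, 'R': array([[-0.23213635,  0.97261353, -0.01164594],
       [ 0.77171782,  0.17687349, -0.61087427],
       [-0.59208473, -0.1507935 , -0.79164196]]), 't': array([ 141.34603939, -399.46113075, 1265.03489429])}
wrist {'vertical_fov': 59.88693117788396, 'cx': 273.3889307215597, 'cy': 208.8331545777066, 'k1': -0.09251502935983574, 'R': array([[ 4.00981588e-01,  9.16086062e-01, -3.06099206e-04],
       [ 8.75257294e-01, -3.83011674e-01,  2.95341712e-01],
       [ 2.70441187e-01, -1.18694504e-01, -9.55391637e-01]]), 't': array([-649.40963001,  -39.0855882 ,  390.33143258])}
```

View pics/top0.png

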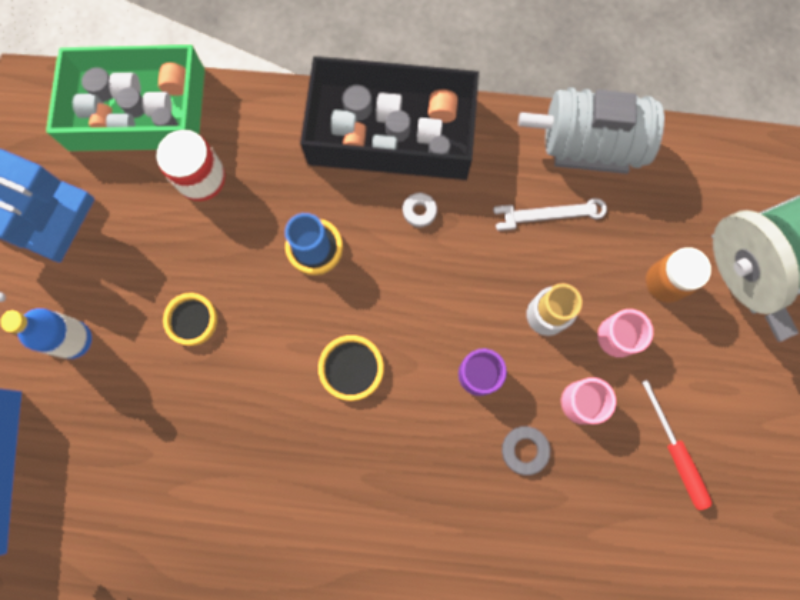

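View pics/scene0.png

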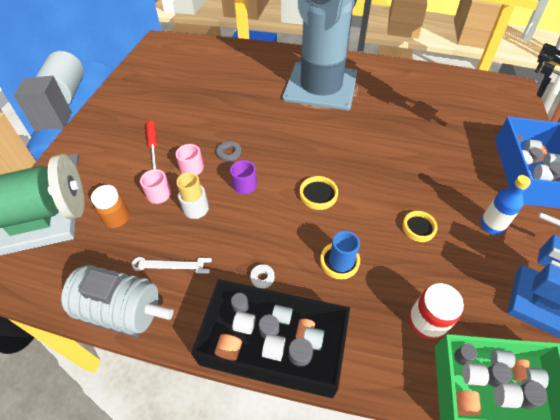

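The top view shows the nested pair at (562,303), with the brass rim on top. The small holder is at (190,319), the large one at (351,368), and the blue sleeve at (310,240). Pink cups stand at (626,333) and (588,401), and a purple one at (483,371).

```bash
python3 - <<'E'
from h import *
i=camera_info("top");q=1.42857
for n,u,v,z in [("brass",562,303,106),("small",190,319,18),("large",351,368,18),("blue",307,232,86),("pink1",627,331,60),("pink2",590,399,60),("purple",483,371,60),("orange",688,270,90),("jar",182,155,100),("bottle",12,321,150)]:
    print(n,pix2w(i,u/q,v/q,z).round(1))
i=camera_info("scene")
for n,u,v,z in [("brass",189,184,106),("small",420,226,18),("large",319,192,18)]:
    print(n,pix2w(i,u,v,z).round(1))
s=sense();from scipy.spatial.transform import Rotation as Ro
print(Ro.from_quat(s["tcp_rot"],scalar_first=True).as_matrix().round(3))
i=camera_info("wrist");print(-np.array(i["R"]).T@i["t"])
E
```

```text
brass [ 573.8 -219.6  106. ]
small [512.2 320.5  18. ]
large [463.5  68.1  18. ]
blue [645.9 148.4  86. ]
pink1 [ 552.3 -327.6   60. ]
pink2 [ 449.2 -277.7   60. ]
purple [ 474.1 -122.8   60. ]
orange [ 644.5 -404.3   90. ]
jar [741.4 345.8 100. ]
bottle [465.9 514.8 150. ]
brass [ 585.9 -213.   106. ]
small [519.4 322.1  18. ]
large [470.3  71.2  18. ]
[[-0.917  0.399 -0.   ]
 [ 0.399  0.917 -0.001]
 [-0.    -0.002 -1.   ]]
[189.04955495 626.27506979 384.26420696]
```

```bash
python3 -m inch '[{"rot":[0,0,-0.04],"delta_pos":[0.318,-0.813,0.03],"grip":88},{"rot":[0,0,-0.04],"delta_pos":[0.318,-0.813,0.03],"grip":88},{"rot":[0,0,-0.04],"delta_pos":[0.318,-0.813,0.03],"grip":88},{"rot":[0,0,-0.04],"delta_pos":[0.318,-0.813,0.03],"grip":88},{"rot":[0,0,-0.04],"delta_pos":[0.318,-0.813,0.03],"grip":88},{"rot":[0,0,-0.04],"delta_pos":[0.318,-0.813,0.03],"grip":88},{"rot":[0,0,-0.04],"delta_pos":[0.318,-0.813,0.03],"grip":88},{"rot":[0,0,-0.04],"delta_pos":[0.318,-0.813,0.03],"grip":88},{"rot":[0,0,-0.04],"delta_pos":[0.318,-0.813,0.03],"grip":88},{"rot":[0,0,-0.04],"delta_pos":[0.318,-0.813,0.03],"grip":88},{"rot":[0,0,-0.04],"delta_pos":[0.318,-0.813,0.03],"grip":88},{"rot":[0,0,-0.04],"delta_pos":[0.318,-0.813,0.03],"grip":88},{"rot":[0,0,-0.04],"delta_pos":[0.318,-0.813,0.03],"grip":88},{"rot":[0,0,-0.04],"delta_pos":[0.318,-0.813,0.03],"grip":88},{"rot":[0,0,-0.04],"delta_pos":[0.318,-0.813,0.03],"grip":88},{"rot":[0,0,-0.04],"delta_pos":[0.318,-0.813,0.03],"grip":88},{"rot":[0,0,-0.04],"delta_pos":[0.318,-0.813,0.03],"grip":88},{"rot":[0,0,-0.04],"delta_pos":[0.318,-0.813,0.03],"grip":88},{"rot":[0,0,-0.04],"delta_pos":[0.318,-0.813,0.03],"grip":88},{"rot":[0,0,-0.04],"delta_pos":[0.318,-0.813,0.03],"grip":88}]'
python3 -m inch '[{"rot":[0,0,0],"delta_pos":[0,0,0],"grip":88},{"rot":[0,0,0],"delta_pos":[0,0,0],"grip":88}]'
cat > look.py <<'E'
import sys
from h import *
s=sense(); i=camera_info("wrist"); a=read_camera("wrist")
np.save("wi.npy",i,allow_pickle=True)
print(s["position"].round(1),s["tcp_rot"].round(4))
save(sys.argv[1],cv2.resize(a,(800,600)))
E
python3 look.py w1.png
```

```text
time_s: 2.6
position: [577.8, -218.1, 268.4]
tcp_rot: [-0.0, 0.569, 0.822, -0.0]
contact_force: [0.3, -0.0, 1.0]
width: 1.001
finger_force: 0.0
time_s: 2.85
position: [577.2, -216.1, 268.1]
tcp_rot: [-0.001, 0.569, 0.822, 0.0]
contact_force: [0.3, 0.7, 0.0]
width: 1.0
finger_force: 0.0
[ 577.2 -216.1  268.1] [-7.000e-04  5.688e-01  8.225e-01  1.000e-04]
```

View pics/w1.png

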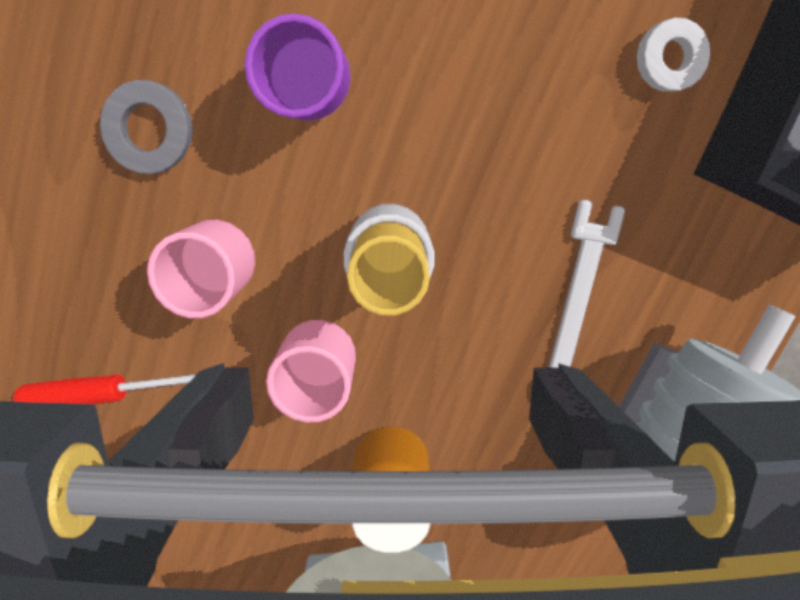

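The wrist view has the brass rim centred near (389,268), inside the steel rim. Pink1 is at (312,370), on the far side from the camera.

```bash
python3 - <<'E'
from h import *
i=np.load("wi.npy",allow_pickle=True).item();q=1.42857
c=pix2w(i,389/q,268/q,106);print(c)
for u,v in((347,268),(430,268),(389,223),(389,313)): print(pix2w(i,u/q,v/q,106)-c)
print("pink",pix2w(i,310/q,380/q,60),"steel x",pix2w(i,345/q,255/q,60),pix2w(i,434/q,255/q,60))
print(np.linalg.norm(pix2w(i,267/q,375/q,60)-pix2w(i,351/q,380/q,60)))
t=np.linspace(0,2*np.pi,9)
E
```

```text
[ 575.67697813 -215.3931197   106.        ]
[-23.96830828  -8.97801756   0.        ]
[23.38699162  8.78387426  0.        ]
[-9.64585345 25.77374823  0.        ]
[ 10.13236424 -27.07755498   0.        ]
pink [ 554.17839212 -327.71921265   60.        ] steel x [ 547.58909185 -227.96976991   60.        ] [ 605.52497528 -206.23818562   60.        ]
63.28418135232766
```

```bash
python3 -m inch '[{"rot":[0,0,0],"delta_pos":[-0.03,0.014,-0.5],"grip":88},{"rot":[0,0,0],"delta_pos":[0,0,-0.7],"grip":88},{"rot":[0,0,0],"delta_pos":[0,0,-0.7],"grip":88},{"rot":[0,0,0],"delta_pos":[0,0,-0.7],"grip":88},{"rot":[0,0,0],"delta_pos":[0,0,-0.6],"grip":88},{"rot":[0,0,0],"delta_pos":[0,0,-0.5],"grip":88},{"rot":[0,0,0],"delta_pos":[0,0,-0.3],"grip":88},{"rot":[0,0,0],"delta_pos":[0,0,0],"grip":88},{"rot":[0,0,0],"delta_pos":[0,0,0],"grip":88}]' 20
python3 -m inch '[{"rot":[0,0,0],"delta_pos":[0,0,0],"grip":60},{"rot":[0,0,0],"delta_pos":[0,0,0],"grip":56},{"rot":[0,0,0],"delta_pos":[0,0,0],"grip":53},{"rot":[0,0,0],"delta_pos":[0,0,0],"grip":51},{"rot":[0,0,0],"delta_pos":[0,0,0],"grip":45},{"rot":[0,0,0],"delta_pos":[0,0,0],"grip":45},{"rot":[0,0,0],"delta_pos":[0,0,0],"grip":45},{"rot":[0,0,0],"delta_pos":[0,0,0],"grip":45}]' 30
```

```text
time_s: 4.03
position: [576.7, -216.4, 69.7]
tcp_rot: [0.001, 0.569, 0.822, 0.0]
contact_force: [-0.3, -0.3, 0.2]
width: 0.998
finger_force: 0.0
time_s: 5.03
position: [575.9, -216.5, 68.8]
tcp_rot: [-0.0, 0.569, 0.822, -0.0]
contact_force: [-1.6, -0.9, 1.9]
width: 0.563
finger_force: 29.8
```

```bash
python3 -m inch '[{"rot":[0,0,0],"delta_pos":[0,0,0.05],"grip":45},{"rot":[0,0,0],"delta_pos":[0,0,0.1],"grip":45},{"rot":[0,0,0],"delta_pos":[0,0,0.1],"grip":45},{"rot":[0,0,0],"delta_pos":[0,0,0.1],"grip":45},{"rot":[0,0,0],"delta_pos":[0,0,0.1],"grip":45}]'
python3 look.py w2.png
```

```text
time_s: 5.65
position: [575.9, -216.3, 91.5]
tcp_rot: [-0.0, 0.569, 0.822, -0.0]
contact_force: [-0.9, -1.4, -4.2]
width: 0.562
finger_force: 29.8
[ 575.9 -216.3   91.5] [-1.000e-04  5.691e-01  8.223e-01 -0.000e+00]
```

View pics/w2.png

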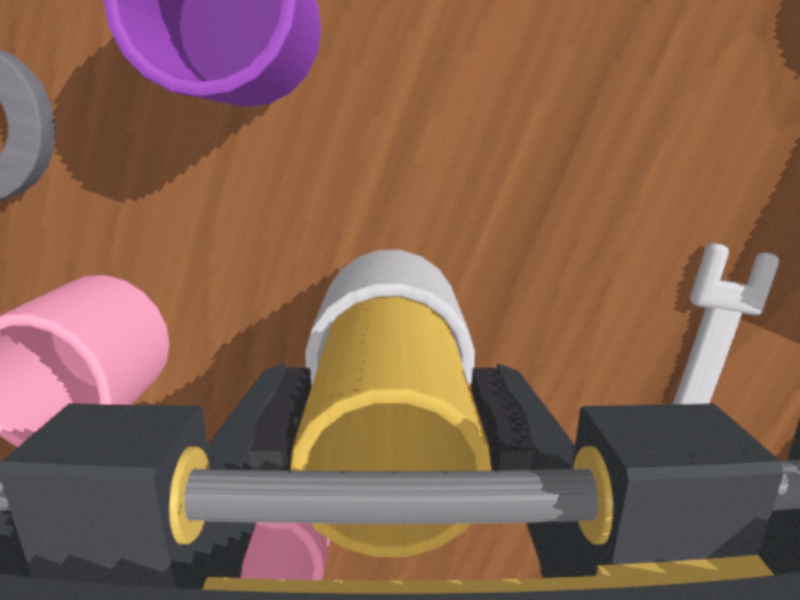

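The brass is coming out straight (load about 4 N), and the steel stays on the bench. Next I lift it clear and carry it to short of the small holder.

```bash
python3 -m inch '[{"rot":[0,0,0],"delta_pos":[0,0,0.15],"grip":45},{"rot":[0,0,0],"delta_pos":[0,0,0.2],"grip":45},{"rot":[0,0,0],"delta_pos":[0,0,0.2],"grip":45},{"rot":[0,0,0],"delta_pos":[0,0,0.25],"grip":45},{"rot":[0,0,0],"delta_pos":[0,0,0.4],"grip":45},{"rot":[0,0,0],"delta_pos":[0,0,0.5],"grip":45},{"rot":[0,0,0],"delta_pos":[0,0,0.5],"grip":45},{"rot":[0,0,0],"delta_pos":[0,0,0.3],"grip":45},{"rot":[0,0,0],"delta_pos":[0,0,0.1],"grip":45},{"rot":[0,0,0],"delta_pos":[0,0,0],"grip":45}]' 40
python3 -m inch '[{"rot":[0,0,0],"delta_pos":[-0.04,0.3,0],"grip":45},{"rot":[0,0,0],"delta_pos":[-0.08,0.6,0],"grip":45},{"rot":[0,0,0],"delta_pos":[-0.12,0.9,0],"grip":45},{"rot":[0,0,0],"delta_pos":[-0.12,0.9,0],"grip":45},{"rot":[0,0,0],"delta_pos":[-0.12,0.9,0],"grip":45},{"rot":[0,0,0],"delta_pos":[-0.12,0.9,0],"grip":45},{"rot":[0,0,0],"delta_pos":[-0.12,0.9,0],"grip":45},{"rot":[0,0,0],"delta_pos":[-0.12,0.9,0],"grip":45},{"rot":[0,0,0],"delta_pos":[-0.12,0.9,0],"grip":45},{"rot":[0,0,0],"delta_pos":[-0.12,0.9,0],"grip":45},{"rot":[0,0,0],"delta_pos":[-0.1,0.6,0],"grip":45},{"rot":[0,0,0],"delta_pos":[-0.06,0.24,0],"grip":45},{"rot":[0,0,0],"delta_pos":[0,0,0],"grip":45},{"rot":[0,0,0],"delta_pos":[0,0,0],"grip":45}]'
python3 look.py w3.png
```

```text
time_s: 6.95
position: [575.9, -216.2, 221.1]
tcp_rot: [-0.0, 0.569, 0.822, -0.0]
contact_force: [-0.2, 0.9, -4.2]
width: 0.556
finger_force: 39.8
time_s: 8.7
position: [514.4, 228.7, 221.1]
tcp_rot: [0.0, 0.57, 0.822, -0.0]
contact_force: [0.5, -0.3, -3.4]
width: 0.56
finger_force: 39.8
[514.4 228.7 221.1] [ 3.000e-04  5.700e-01  8.216e-01 -5.000e-04]
```

View pics/w3.png

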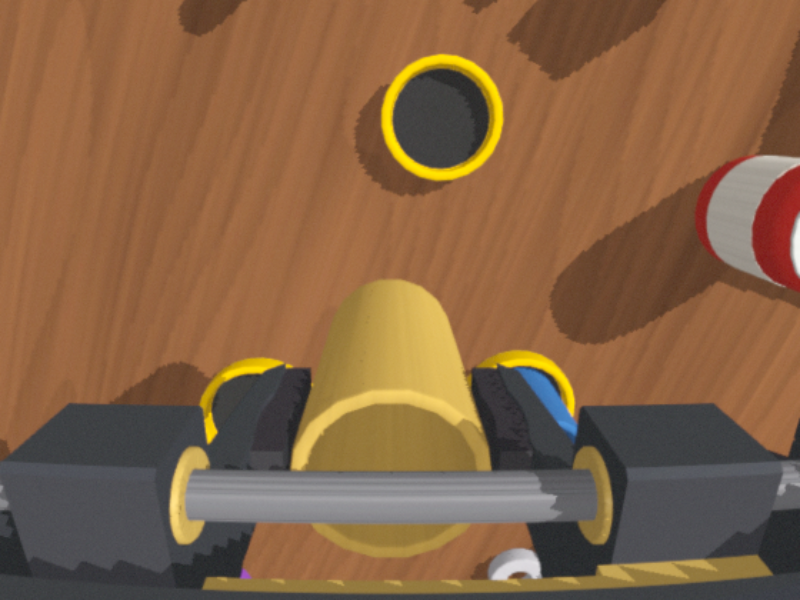

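The small holder's rim is centred at (442,117). The brass hangs straight, with its rim spanning (292–490, 390–556).

```bash
python3 - <<'E'
from h import *
i=np.load("wi.npy",allow_pickle=True).item();q=1.42857
c=pix2w(i,442/q,117.5/q,18);print(c)
for u,v in((381,117.5),(503,117.5),(442,54),(442,181)): print(np.linalg.norm(pix2w(i,u/q,v/q,18)-c))
z=221.1+37.2
for u,v in((391,390),(391,556),(292,473),(490,473)): print(pix2w(i,u/q,v/q,z))
i=camera_info("top"); 
E
```

```text
[513.67924125 324.64323019  18.        ]
39.11488474313532
39.36498788339457
38.57150395446844
40.34207177478427
[506.92553449 248.08012282 258.3       ]
[524.18903391 201.68190837 258.3       ]
[491.9261815  217.84814745 258.3       ]
[538.05767286 234.97417658 258.3       ]
```

```bash
python3 -m inch '[{"rot":[0,0,0],"delta_pos":[0,0.34,0],"grip":45},{"rot":[0,0,0],"delta_pos":[0,0.6,0],"grip":45},{"rot":[0,0,0],"delta_pos":[0,0.6,0],"grip":45},{"rot":[0,0,0],"delta_pos":[0,0.3,0],"grip":45},{"rot":[0,0,0],"delta_pos":[0,0.1,0],"grip":45},{"rot":[0,0,0],"delta_pos":[0,0,-0.4],"grip":45},{"rot":[0,0,0],"delta_pos":[0,0,-0.6],"grip":45},{"rot":[0,0,0],"delta_pos":[0,0,-0.6],"grip":45},{"rot":[0,0,0],"delta_pos":[0,0,-0.4],"grip":45},{"rot":[0,0,0],"delta_pos":[0,0,-0.2],"grip":45},{"rot":[0,0,0],"delta_pos":[0,0,0],"grip":45}]'
python3 - <<'E'
from h import *
a=read_camera("scene"); u,v=map(int,w2pix(camera_info("scene"),[514,325,30])); print(u,v)
x=max(0,u-75);y=max(0,v-75);save("s1.png",cv2.resize(a[y:y+150,x:x+150],(600,600),interpolation=cv2.INTER_CUBIC))
E
```

```text
time_s: 10.12
position: [514.2, 327.3, 111.1]
tcp_rot: [0.0, 0.569, 0.822, -0.0]
contact_force: [-0.7, 0.7, -2.6]
width: 0.56
finger_force: 39.8
422 221
```

View pics/s1.png

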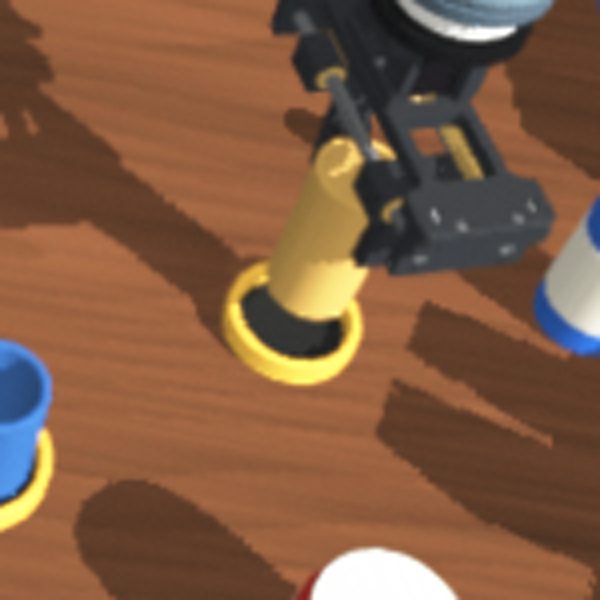

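The brass underside is above the holder, with its lower rim spanning about (270–358, to 318) in the crop. The holder rim is centred near (293,321). I'll check this numerically.

```bash
python3 - <<'E'
from h import *
i=camera_info("scene")
def crop(X): u,v=w2pix(i,X); return ((u-347)*4,(v-146)*4)
t=np.linspace(0,2*np.pi,100)
def ell(x,y,z,r):
    P=np.array([crop([x+r*np.cos(a),y+r*np.sin(a),z]) for a in t]); return P.min(0).round(),P.max(0).round()
print("holder",ell(513.7,324.6,18,39.5)); print("holder base",ell(513.7,324.6,0,39.5))
print("brass under",ell(514.2,326,48.3,25.5))
E
```

```text
holder (array([230., 260.]), array([363., 369.]))
holder base (array([222., 277.]), array([353., 386.]))
brass under (array([269., 249.]), array([358., 320.]))
```

Both match the projections to within a millimetre or two, so I lower it gently.

```bash
python3 -m inch '[{"rot":[0,0,0],"delta_pos":[0,-0.02,-0.2],"grip":45},{"rot":[0,0,0],"delta_pos":[0,0,-0.2],"grip":45},{"rot":[0,0,0],"delta_pos":[0,0,-0.15],"grip":45},{"rot":[0,0,0],"delta_pos":[0,0,-0.1],"grip":45},{"rot":[0,0,0],"delta_pos":[0,0,-0.08],"grip":45},{"rot":[0,0,0],"delta_pos":[0,0,-0.05],"grip":45},{"rot":[0,0,0],"delta_pos":[0,0,-0.02],"grip":45},{"rot":[0,0,0],"delta_pos":[0,0,0],"grip":45}]'
python3 -m inch '[{"rot":[0,0,0],"delta_pos":[0,0,-0.02],"grip":45},{"rot":[0,0,0],"delta_pos":[0,0,-0.02],"grip":45},{"rot":[0,0,0],"delta_pos":[0,0,0],"grip":45}]'
```

```text
time_s: 11.18
position: [514.1, 326.6, 71.3]
tcp_rot: [0.0, 0.569, 0.822, 0.0]
contact_force: [-0.1, 0.5, -3.2]
width: 0.559
finger_force: 39.8
time_s: 11.55
position: [514.0, 326.6, 69.1]
tcp_rot: [-0.0, 0.569, 0.822, -0.0]
contact_force: [0.4, -0.3, -3.1]
width: 0.56
finger_force: 39.8
```

```bash
python3 -m inch '[{"rot":[0,0,0],"delta_pos":[0,0,-0.02],"grip":45},{"rot":[0,0,0],"delta_pos":[0,0,-0.01],"grip":45},{"rot":[0,0,0],"delta_pos":[0,0,0],"grip":45}]'
```

```text
time_s: 11.92
position: [514.2, 326.7, 68.8]
tcp_rot: [-0.0, 0.569, 0.822, 0.0]
contact_force: [-2.5, -0.9, 6.2]
width: 0.56
finger_force: 39.8
```

```bash
python3 -m inch '[{"rot":[0,0,0],"delta_pos":[0,0,0],"grip":52},{"rot":[0,0,0],"delta_pos":[0,0,0],"grip":56},{"rot":[0,0,0],"delta_pos":[0,0,0],"grip":70},{"rot":[0,0,0],"delta_pos":[0,0,0],"grip":88},{"rot":[0,0,0],"delta_pos":[0,0,0],"grip":88},{"rot":[0,0,0],"delta_pos":[0,0,0.2],"grip":88},{"rot":[0,0,0],"delta_pos":[0,0,0.5],"grip":88},{"rot":[0,0,0],"delta_pos":[0,0,0.7],"grip":88},{"rot":[0,0,0],"delta_pos":[0,0,0.7],"grip":88},{"rot":[0,0,0],"delta_pos":[0,0,0.7],"grip":88},{"rot":[0,0,0],"delta_pos":[0,0,0.2],"grip":88}]' 20
python3 -m inch '[{"rot":[0,0,0],"delta_pos":[0.1,-0.9,0],"grip":88},{"rot":[0,0,0],"delta_pos":[0.1,-0.9,0],"grip":88},{"rot":[0,0,0],"delta_pos":[0.1,-0.9,0],"grip":88},{"rot":[0,0,0],"delta_pos":[0.1,-0.9,0],"grip":88},{"rot":[0,0,0],"delta_pos":[0.1,-0.9,0],"grip":88},{"rot":[0,0,0],"delta_pos":[0.1,-0.9,0],"grip":88},{"rot":[0,0,0],"delta_pos":[0.1,-0.9,0],"grip":88},{"rot":[0,0,0],"delta_pos":[0.1,-0.9,0],"grip":88},{"rot":[0,0,0],"delta_pos":[0.1,-0.9,0],"grip":88},{"rot":[0,0,0],"delta_pos":[0.1,-0.9,0],"grip":88},{"rot":[0,0,0],"delta_pos":[0.1,-0.9,0],"grip":88},{"rot":[0,0,0],"delta_pos":[0.14,-0.94,0],"grip":88},{"rot":[0,0,0],"delta_pos":[0,0,0],"grip":88},{"rot":[0,0,0],"delta_pos":[0,0,0],"grip":88}]'
python3 look.py w4.png
python3 - <<'E'
from h import *
a=read_camera("scene");save("s2.png",cv2.resize(a[146:296,347:497],(600,600),interpolation=cv2.INTER_CUBIC))
E
```

```text
time_s: 13.3
position: [515.3, 327.2, 220.6]
tcp_rot: [0.001, 0.569, 0.822, 0.002]
contact_force: [-0.1, -0.4, -0.2]
width: 1.001
finger_force: 0.0
time_s: 15.05
position: [575.7, -214.4, 217.0]
tcp_rot: [-0.001, 0.569, 0.822, 0.0]
contact_force: [-0.5, 0.4, -0.8]
width: 0.999
finger_force: 0.0
[ 575.7 -214.4  217. ] [-8.000e-04  5.690e-01  8.224e-01  1.000e-04]
```

View pics/w4.png

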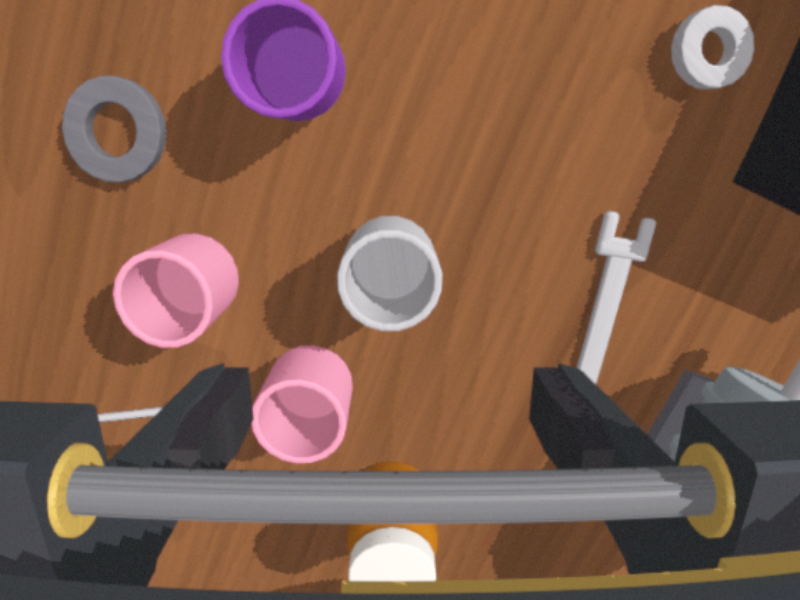

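View pics/s2.png

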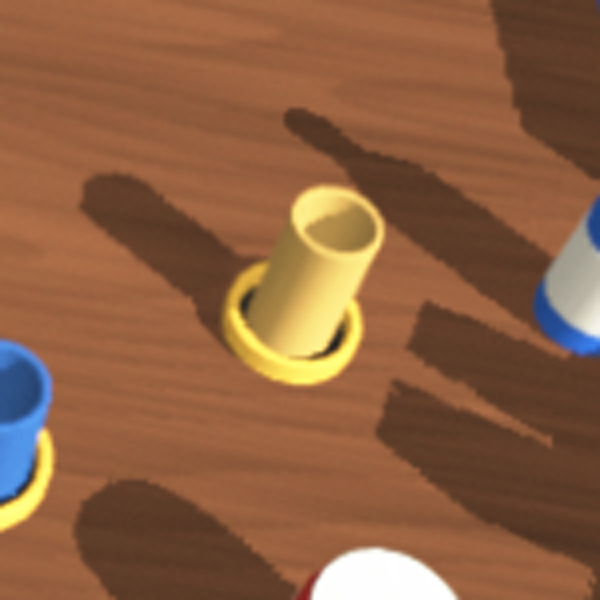

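The brass stands upright in the small holder. In the wrist view the steel rim is centred at (390,280).

```bash
python3 - <<'E'
from h import *
i=np.load("wi.npy",allow_pickle=True).item();q=1.42857
c=pix2w(i,390/q,280/q,60);print(c)
for u,v in((338,280),(441,280),(390,231),(390,330)): print(np.linalg.norm(pix2w(i,u/q,v/q,60)-c))
i=camera_info("scene");t=np.linspace(0,2*np.pi,100)
for y in (322,325,328):
  for z in(106,):
    P=np.array([w2pix(i,[514+25.5*np.cos(a),y+25.5*np.sin(a),z]) for a in t]);print(y,((P-[347,146])*4).min(0).round(),((P-[347,146])*4).max(0).round())
E
```

```text
[ 576.89893581 -219.23407964   60.        ]
31.379389566588298
30.774032959417905
29.77680379727189
32.13095665291915
322 [290. 185.] [383. 258.]
325 [295. 185.] [388. 259.]
328 [301. 186.] [394. 260.]
```

```bash
python3 -m inch '[{"rot":[0,0,0],"delta_pos":[0.016,-0.06,-0.5],"grip":88},{"rot":[0,0,0],"delta_pos":[0,0,-0.7],"grip":88},{"rot":[0,0,0],"delta_pos":[0,0,-0.7],"grip":88},{"rot":[0,0,0],"delta_pos":[0,0,-0.6],"grip":88},{"rot":[0,0,0],"delta_pos":[0,0,-0.5],"grip":88},{"rot":[0,0,0],"delta_pos":[0,0,-0.4],"grip":88},{"rot":[0,0,0],"delta_pos":[0,0,-0.3],"grip":88},{"rot":[0,0,0],"delta_pos":[0,0,-0.2],"grip":88},{"rot":[0,0,0],"delta_pos":[0,0,0],"grip":88},{"rot":[0,0,0],"delta_pos":[0,0,0],"grip":88}]' 20
python3 -m inch '[{"rot":[0,0,0],"delta_pos":[0,0,0],"grip":74},{"rot":[0,0,0],"delta_pos":[0,0,0],"grip":69},{"rot":[0,0,0],"delta_pos":[0,0,0],"grip":66},{"rot":[0,0,0],"delta_pos":[0,0,0],"grip":64},{"rot":[0,0,0],"delta_pos":[0,0,0],"grip":58},{"rot":[0,0,0],"delta_pos":[0,0,0],"grip":58},{"rot":[0,0,0],"delta_pos":[0,0,0],"grip":58},{"rot":[0,0,0],"delta_pos":[0,0,0],"grip":58}]' 45
```

```text
time_s: 16.4
position: [577.4, -218.7, 23.4]
tcp_rot: [0.001, 0.569, 0.822, 0.0]
contact_force: [-0.6, 1.0, 0.3]
width: 1.001
finger_force: 0.0
time_s: 17.4
position: [576.5, -218.6, 22.8]
tcp_rot: [-0.0, 0.569, 0.822, -0.0]
contact_force: [-3.3, -0.1, 5.9]
width: 0.718
finger_force: 45.0
```

```bash
python3 -m inch '[{"rot":[0,0,0],"delta_pos":[0,0,0.1],"grip":58},{"rot":[0,0,0],"delta_pos":[0,0,0.3],"grip":58},{"rot":[0,0,0],"delta_pos":[0,0,0.5],"grip":58},{"rot":[0,0,0],"delta_pos":[0,0,0.6],"grip":58},{"rot":[0,0,0],"delta_pos":[0,0,0.6],"grip":58},{"rot":[0,0,0],"delta_pos":[0,0,0.4],"grip":58},{"rot":[0,0,0],"delta_pos":[0,0,0.2],"grip":58},{"rot":[0,0,0],"delta_pos":[-0.17,0.3,0],"grip":58},{"rot":[0,0,0],"delta_pos":[-0.35,0.6,0],"grip":58},{"rot":[0,0,0],"delta_pos":[-0.4,0.7,0],"grip":58},{"rot":[0,0,0],"delta_pos":[-0.4,0.7,0],"grip":58},{"rot":[0,0,0],"delta_pos":[-0.4,0.7,0],"grip":58},{"rot":[0,0,0],"delta_pos":[-0.35,0.6,0],"grip":58},{"rot":[0,0,0],"delta_pos":[-0.15,0.3,0],"grip":58},{"rot":[0,0,0],"delta_pos":[0,0,0],"grip":58},{"rot":[0,0,0],"delta_pos":[0,0,0],"grip":58}]'
python3 look.py w5.png
```

```text
time_s: 19.4
position: [466.5, -24.5, 157.8]
tcp_rot: [0.001, 0.57, 0.822, -0.0]
contact_force: [0.3, -0.5, -5.4]
width: 0.716
finger_force: 45.0
[466.5 -24.5 157.8] [ 6.000e-04  5.695e-01  8.220e-01 -1.000e-04]
```

View pics/w5.png

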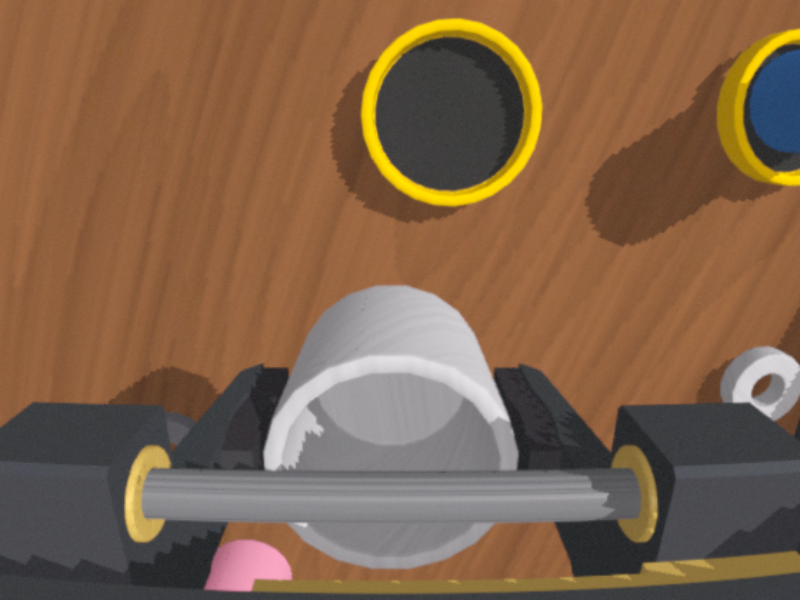

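The steel hangs straight in the grip. The large holder's rim spans (361–543, 17–207), so it's centred at (452,112).

```bash
python3 - <<'E'
from h import *
i=np.load("wi.npy",allow_pickle=True).item();q=1.42857
c=pix2w(i,452/q,112/q,18);print(c)
for u,v in((361,112),(543,112),(452,17),(452,207)): print(np.linalg.norm(pix2w(i,u/q,v/q,18)-c))
z=157.8+60-22.8
for u,v in((391,354),(391,568),(264,461),(518,461)): print(pix2w(i,u/q,v/q,z))
E
```

```text
[464.94910151  71.55842531  18.        ]
47.67052596878646
48.23462278177831
46.71743914067749
49.88587317566136
[455.84259064   3.39883698 195.        ]
[477.80592626 -55.42889491 195.        ]
[436.56076852 -34.47165437 195.        ]
[495.28198134 -12.63887664 195.        ]
```

```bash
python3 -m inch '[{"rot":[0,0,0],"delta_pos":[-0.03,0.33,0],"grip":58},{"rot":[0,0,0],"delta_pos":[0,0.6,0],"grip":58},{"rot":[0,0,0],"delta_pos":[0,0.6,0],"grip":58},{"rot":[0,0,0],"delta_pos":[0,0.3,0],"grip":58},{"rot":[0,0,0],"delta_pos":[0,0.1,0],"grip":58},{"rot":[0,0,0],"delta_pos":[0,0,-0.3],"grip":58},{"rot":[0,0,0],"delta_pos":[0,0,-0.5],"grip":58},{"rot":[0,0,0],"delta_pos":[0,0,-0.5],"grip":58},{"rot":[0,0,0],"delta_pos":[0,0,-0.4],"grip":58},{"rot":[0,0,0],"delta_pos":[0,0,-0.2],"grip":58},{"rot":[0,0,0],"delta_pos":[0,0,-0.1],"grip":58},{"rot":[0,0,0],"delta_pos":[0,0,0],"grip":58}]'
python3 -m inch '[{"rot":[0,0,0],"delta_pos":[0,0,-0.15],"grip":58},{"rot":[0,0,0],"delta_pos":[0,0,-0.15],"grip":58},{"rot":[0,0,0],"delta_pos":[0,0,-0.1],"grip":58},{"rot":[0,0,0],"delta_pos":[0,0,-0.06],"grip":58},{"rot":[0,0,0],"delta_pos":[0,0,-0.04],"grip":58},{"rot":[0,0,0],"delta_pos":[0,0,-0.02],"grip":58},{"rot":[0,0,0],"delta_pos":[0,0,0],"grip":58}]'
```

```text
time_s: 20.95
position: [464.5, 72.8, 57.7]
tcp_rot: [0.0, 0.569, 0.822, -0.0]
contact_force: [0.2, 0.8, -5.3]
width: 0.722
finger_force: 45.0
time_s: 21.82
position: [464.4, 73.1, 31.7]
tcp_rot: [0.0, 0.569, 0.822, 0.0]
contact_force: [-0.0, 0.0, -5.3]
width: 0.719
finger_force: 45.0
```

```bash
python3 -m inch '[{"rot":[0,0,0],"delta_pos":[0,-0.02,-0.02],"grip":58},{"rot":[0,0,0],"delta_pos":[0,0,-0.02],"grip":58},{"rot":[0,0,0],"delta_pos":[0,0,-0.02],"grip":58},{"rot":[0,0,0],"delta_pos":[0,0,0],"grip":58}]'
```

```text
time_s: 22.32
position: [464.4, 72.1, 28.8]
tcp_rot: [-0.0, 0.569, 0.822, 0.0]
contact_force: [-0.3, 0.4, -3.3]
width: 0.717
finger_force: 45.0
```

Contact is starting: the load has dropped from 5.3 N to 3.3 N. One more small step, then release and rise.

```bash
python3 -m inch '[{"rot":[0,0,0],"delta_pos":[0,0,-0.01],"grip":58},{"rot":[0,0,0],"delta_pos":[0,0,0],"grip":58},{"rot":[0,0,0],"delta_pos":[0,0,0],"grip":65},{"rot":[0,0,0],"delta_pos":[0,0,0],"grip":69},{"rot":[0,0,0],"delta_pos":[0,0,0],"grip":80},{"rot":[0,0,0],"delta_pos":[0,0,0],"grip":88},{"rot":[0,0,0],"delta_pos":[0,0,0],"grip":88},{"rot":[0,0,0],"delta_pos":[0,0,0.2],"grip":88},{"rot":[0,0,0],"delta_pos":[0,0,0.5],"grip":88},{"rot":[0,0,0],"delta_pos":[0,0,0.7],"grip":88},{"rot":[0,0,0],"delta_pos":[0,0,0.8],"grip":88},{"rot":[0,0,0],"delta_pos":[0,0,0.8],"grip":88},{"rot":[0,0,0],"delta_pos":[0,-0.8,0],"grip":88},{"rot":[0,0,0],"delta_pos":[0,-0.8,0],"grip":88},{"rot":[0,0,0],"delta_pos":[0,-0.4,0],"grip":88},{"rot":[0,0,0],"delta_pos":[0,0,0],"grip":88},{"rot":[0,0,0],"delta_pos":[0,0,0],"grip":88}]' 20
python3 look.py w6.png
python3 -c "
from h import *
save('s3.png',read_camera('scene'))"
```

```text
time_s: 24.45
position: [464.4, -26.8, 178.4]
tcp_rot: [-0.0, 0.569, 0.823, 0.0]
contact_force: [0.3, -0.3, 0.5]
width: 0.995
finger_force: 0.0
[464.4 -26.8 178.4] [-2.000e-04  5.687e-01  8.226e-01  3.000e-04]
```

View pics/w6.png

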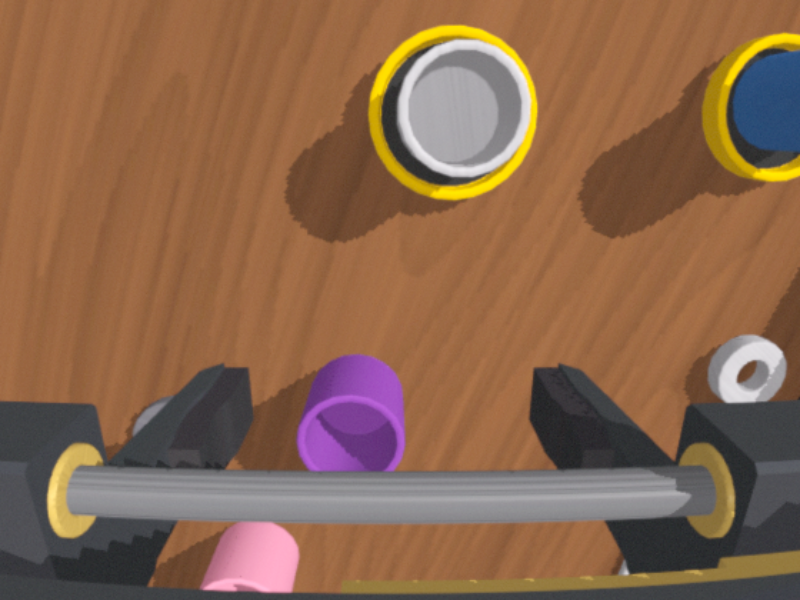

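View pics/s3.png

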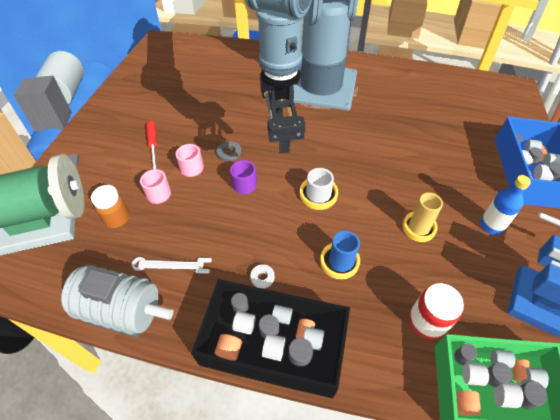

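Both sleeves stand upright in their holders. I'll check the steel's centring: its rim spans (396–532, 39–178) and the holder rim (369–537, 25–200).

```bash
python3 - <<'E'
from h import *
i=np.load("wi.npy",allow_pickle=True).item();q=1.42857
print(pix2w(i,464/q,108.5/q,66),pix2w(i,453/q,112.5/q,18))
E
```

```text
[464.79600949  70.63218064  66.        ] [464.98076347  71.20229038  18.        ]
```

Centred to within 1 mm, so I hand in.

```bash
python3 -c "
from station import sign_off
print(sign_off())"
```

```text
the job is handed in; nothing more can be done
None
```

The job is handed in, verdict not shown: brass upright in the smallest yellow holder and steel in the largest, each measured within about 3 mm of centre, neither tipped, in about 25 s.

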